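# Clamp a manifold block in the jig with the T-handle screw

## Task

Push the long manifold block along its rails until it is fully home against the stop of the clamping jig. Then screw the jig's T-handle down (clockwise seen from above) until the foot holds the block snugly, at about half a newton metre felt while the handle turns, without over-tightening, and let go. Leave the other parts on the bench where they are.

Things in the scene. Friction and masses are not known exactly. Their poses are not given: they have to be found in the camera images.
- jig: Clamping jig, bolted down. Origin: on the table top, exactly under the vertical screw axis. Its x axis points along the rails from the open front (robot's side) to the stop. Steel base plate 230 x 130 mm, 12 mm thick, x from -170 to +60; two rails 20 mm high on the plate, x from -120 to +40, 47 mm apart.
- portal (a point): Top centre of the jig's blue portal that carries the screw, on the screw axis, 108 mm above the table. The portal is 34 mm deep along the rails, 116 mm wide across them, its underside 92 mm above the table; a brass collar and two bolt heads stand up to 5 mm above its top.
- stop (a point): Centre of the front face of the jig's stop plate (60 mm wide, 30 mm high), at the far end of the rails, 35 mm beyond the screw axis, 27 mm above the table. The block is home when its far end touches this face.
- manifold: Loose manifold block, aluminium, 150 (x, along the rails) x 44 x 45 mm high, 0.5 to 0.7 kg, ports on top. Origin: centre of the underside. It lies on the base plate between the rails, 1.5 mm play each side, its far end 30 to 55 mm short of the stop. At home its origin lies 40 mm before the screw axis.
- near_end (a point): Centre of the block's near end face (44 x 45 mm, one port), 75 mm before the block's origin, 22 mm above its underside: the face to push. At home it lies 115 mm before the screw axis, clear of the T-handle's sweep. Sliding the block takes 2 to 5 N steadily, with jerks of up to 20 N as it starts and sticks; the stop is felt as a firm rise beyond that.
- screw: T-handle clamping screw. Origin: centre of its level steel cross bar, on the screw axis, 153 to 156 mm above the table at the start. x lies along the bar: 110 mm long, 10 mm diameter (13 mm at the outer 4 mm); round 20 mm hub at the middle, up to 8 mm above the bar centre. Clockwise from above lowers it 10 mm a turn. It needs 0.4 to 1.3 turns: let go and take it again by its ends.
- foot (a point): Nominal centre of the underside of the screw's 20 mm sprung foot, 90 mm below the bar centre. The true foot was set by hand up to 3 mm higher or lower: only feel tells when it bears on the block's top (57 mm above the table). From then on clamping force grows by about 5 to 6 N per 0.1 rad of turn. The screw stays where it is left.
- bar_end (a point): One end of the cross bar, 55 mm from its centre (other end alike). Torque while turning: 0.08 N m free, about 0.35 at 20 N of clamping, 0.5 at 30, 0.6 at 40, 0.75 at 60, 0.82 at 90 (friction varies it by a fifth). Once the hand stops it relaxes: about -0.1 free, +0.2 at 50 N, 0.4 at 80 N. Snug is 30 to 60 N; below 20 is loose, above 100 too tight, above 140 marks the block.
- spud_a: Loose steel hose spud standing beside the jig, 34 mm foot, 60 mm high. Origin: centre of the underside. Leave it.
- spud_b: Loose steel hose spud as the other, on the other side of the jig. Origin: centre of the underside. Leave it.
- flange: Loose steel flange, 76 mm across, 45 mm high, on the left of the bench. Origin: centre of the underside. Leave it.
- brush: Loose brush on the right of the bench. Origin: underside centre. Leave it.
- done_block: Loose finished valve block, 55 x 55 x 50 mm with a small T-handle on top (74 mm high in all), on the left of the bench. Origin: centre of the underside. Leave it.
Mind the look-alikes: they are no part of the job. Leave any orange or turquoise look-alike of the manifold alone.

How it is judged:
By the outcome, as a careful person would: the job done as asked, in the order asked, and still so for the second after the job is handed in, with the robot touching nothing.
It also fails if it takes over 72 s, if anything falls off the work surface, if the arm or the gripper's body presses on something with over 40 N, if the wrist force passes 120 N, or if a joint passes its speed limit or range.

## Robot

A 7-joint arm with a two-finger parallel gripper is mounted at the origin on the work surface. World frame = base frame: x ahead of the robot, y to its left, z up, the work surface at z = 0. Lengths are in m, angles in rad, forces in N, time in s.
With the tool pointing down it reaches from about 0.4 to 0.9 m from the base axis. Payload 5.6 kg.
Tool frame: the origin (TCP) lies midway between the tips of the shut fingers; the grasp point (between the pads) lies 19 mm behind it; z points along the fingers, y is the line along which they close (so a half turn about z gives the same grasp; the last joint's range is limited). The gripper opens to 92 mm and grips with 3 to 60 N. Pads are 20 mm wide; open, the fingers measure 128 mm over their backs; the gripper's body (75 mm by 189 mm) begins 69 mm behind the grasp point.
Start: joints at [-1.189, 0.468, -0.012, 1.603, 0.006, 1.071, -0.056], TCP at [0.268, 0.592, 0.215] pointing down, gripper open.
Joint ranges: [-2.53, 2.53], [-0.31, 2.02], [-1.57, 1.55], [0.28, 2.44], [-1.29, 4.43], [0.15, 1.84], [-2.92, 2.92]. Speed limits (rad/s): [2.57, 2.57, 3.14, 3.14, 3.14, 3.14, 3.14].

## Interface

Orientations are given as a unit quaternion [w, x, y, z].
In Python, from bench import readout, viewer, job gives the robot as it stands.
- The arm moves only by the tool apply_moves, never from a script. Its argument "series" is a list that holds one entry, the list of rows, each a list of 7 numbers: the shift along the tool's x, y, z scaled (see below), then the turn, a rotation vector about the tool's x, y, z scaled (see below), then the opening, from -1 (shut) to 1 (fully open), so that 0 is half open. A call has 1 to 10 rows; each row shifts and turns the commanded pose from where the row before left it, along the tool's axes as they then stand; what a row does not reach is not made up. The controller multiplies each number of a shift by 0.5 m and each number of a turn by 90 degrees. A row lasts 1/12 s, in which the tool goes at most 41.7 mm and 7.16 degrees, less where a joint would pass 70% of its speed; a pose out of reach is approached as far as the arm can. A call with a number of a shift or a turn outside -1 to 1 is refused whole. A call with a gripper value outside its range is refused whole. The fingers move at their own pace and stop on an object; "newtons" is the grip in N (left out, the last holds). Time passes only in rows, so rows that do not move let the fingers close. It gives the time, the measured TCP pose, the force, the opening and the grip force at its end, in the units of the state.
- readout.get_obs(): the state, without advancing time (a new reading comes with each control period).
- viewer.read_camera(name): name is "scene" or "side" or "wrist"; returns a dict with "image" (480x640x3 uint8, red, green, blue), "fx", "fy", "cx", "cy" (pixels), "position" and "rotation" of the camera in the world. Camera axes: x right, y down, z forward; pixel columns grow to the right and rows downward; lengths in m; the calibration is good to about 2 mm. A picture is of the moment at which its call begins. There is no depth.
- job.finish_job(): hands the job in; it is judged then, once.
The state is a dict: "t": time; "qpos": joint angles; "dq": joint speeds; "joint_torque": joint torques, N m; "position": TCP position; "eef_rot": TCP orientation; "contact_force": force on the tool from outside, world axes, zero at the start; "ft_torque": the same for the moment, N m; "grip_width": opening from 0.0 (shut) to 1.0 (fully open); "finger_force": force on a finger pad.
Only numpy, scipy, OpenCV 4.12 (cv2) and the standard library are available. Lean on these libraries where they do the work, as an engineer would, in place of code of your own. Each camera call takes 0.05 s, during which the arm holds its last target. There are 200 camera calls.

## Working session

There is one attempt and no reset: what is moved stays moved. The work goes in short steps, Python scripts to look and compute and a tool call to move; the robot and the scene stay as the last step left them, time stands still between calls to the robot, and variables do not carry over. Pictures are saved under pics/ and viewed, at most 10 in all, crops included, and the job is handed in when it is done.

Besides the shell and the picture viewer there is one more tool, called after "Request:" as name([rows], argument=value, ...), one row to a line, values as JSON. apply_moves: Moves the arm, as the interface text tells. Shifts and turns lie within -1 to 1; 1 stands for 0.5 m of shift or 90 degrees of turn. Its arguments: {"type":"object","properties":{"series":{"type":"array"},"newtons":{"type":"number"}},"required":["series"]}

```bash
ls; mkdir -p pics; python3 - <<'E'
from bench import readout, viewer
import cv2,numpy as np
o=readout.get_obs(); print({k:np.round(v,3).tolist() for k,v in o.items()})
for n in ("scene","side"):
    c=viewer.read_camera(n); cv2.imwrite(f"pics/{n}0.png",c["image"][:,:,::-1])
    print(n,c["fx"],c["cx"],c["cy"],np.round(c["position"],3),np.round(c["rotation"],4).tolist())
E
```

```text
pics
{'t': 0.0, 'qpos': [-1.189, 0.468, -0.012, 1.604, 0.006, 1.071, -0.056], 'dq': [-0.0, -0.001, 0.001, -0.0, 0.001, 0.001, 0.002], 'joint_torque': [-0.0, -52.058, -0.013, -24.377, -0.057, 0.017, 0.0], 'position': [0.268, 0.592, 0.214], 'eef_rot': [-0.0, 0.211, 0.978, -0.001], 'contact_force': [-0.175, -0.582, 0.272], 'ft_torque': [-0.006, -0.008, 0.009], 'finger_force': 0.0, 'grip_width': 1.001}
scene 494.5623811862952 318.25262801176785 240.7168604150718 [ 0.936 -0.662  0.763] [-0.4037, 0.8784, 0.229, -0.1142]
side 449.515840851127 325.75064954704374 244.52965921583487 [ 0.33  -0.672  0.861] [-0.3611, 0.9158, -0.1669, 0.0561]
```

View pics/scene0.png

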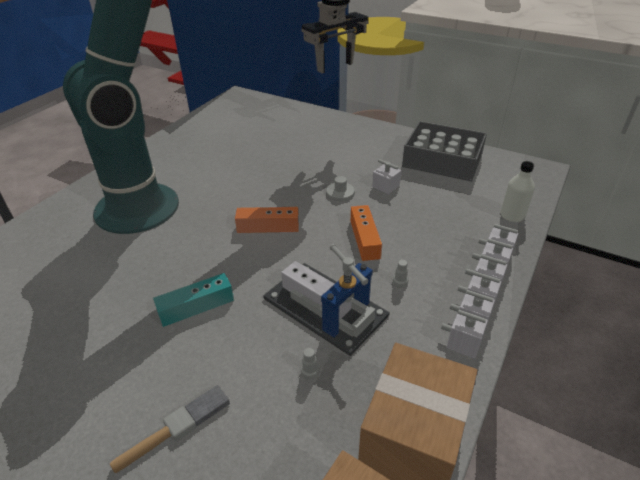

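View pics/side0.png

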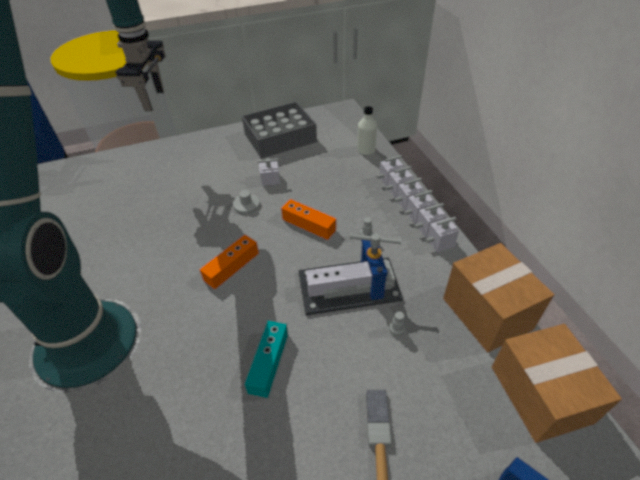

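Both views show the same layout. The candidates for the manifold are the silver block between the rails (scene 308,285; side 350,277), orange blocks (scene 268,219 and 366,232) and a turquoise one (scene 194,299). Only the silver one lies in the jig, under the blue portal, so it's the one meant. I'll confirm it in one enlarged crop.

```bash
python3 - <<'E'
import cv2,numpy as np
a=cv2.imread("pics/scene0.png")[225:365,250:410]; b=cv2.imread("pics/side0.png")[200:340,280:440]
f=lambda i:cv2.resize(i,None,fx=2.5*1.0,fy=2.5,interpolation=cv2.INTER_CUBIC)
cv2.imwrite("pics/crop0.png",np.hstack([f(a),f(b)]))
E
```

```text
(no output)
```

View pics/crop0.png

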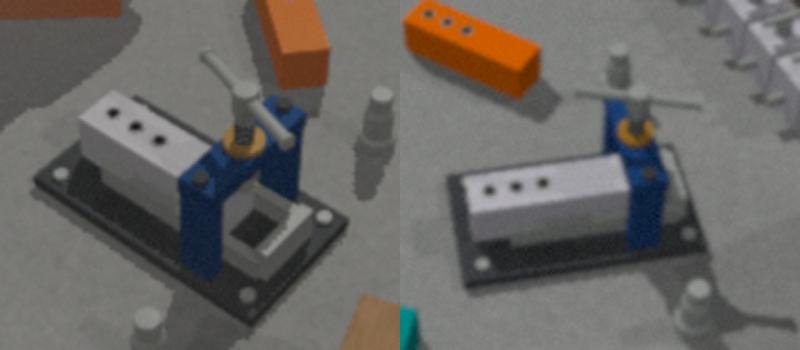

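```bash
cat > h.py <<'E'
import numpy as np
from scipy.spatial.transform import Rotation as R
def q(w): return R.from_quat(np.roll(w,-1))
def proj(c,P):
    p=q(c["rotation"]).inv().apply(np.atleast_2d(P)-c["position"])
    return np.c_[c["fx"]*p[:,0]/p[:,2]+c["cx"],c["fy"]*p[:,1]/p[:,2]+c["cy"]]
E
cat > fit.py <<'E'
from h import *
from bench import viewer
from scipy.optimize import least_squares
C={n:viewer.read_camera(n) for n in("scene","side")}
pix=lambda n,l:np.array([[250+u/2.5,225+v/2.5] if n=="scene" else [280+(u-400)/2.5,200+v/2.5] for u,v in l])
obs={"scene":pix("scene",[(35,178),(137,97),(250,320),(348,221),(207,54),(287,140),(112,93),(80,120)]),
"side":pix("side",[(466,283),(447,176),(707,252),(672,148),(577,96),(701,101),(463,178),(470,208)])}
def model(p):
    x,y,a,b,s,zb=p
    J=np.array([[-.17,-.065,.012],[-.17,.065,.012],[.06,-.065,.012],[.06,.065,.012]])
    bar=np.array([[-np.cos(b)*.055,-np.sin(b)*.055,zb],[np.cos(b)*.055,np.sin(b)*.055,zb]])
    B=np.array([[s,.022,.057],[s,-.022,.057]])
    return R.from_rotvec([0,0,a]).apply(np.r_[J,bar,B])+[x,y,0]
def res(p):
    M=model(p); e=[]
    for n in C:
        o=obs[n].copy(); m=proj(C[n],M)
        if np.abs(m[4:6]-o[4:6]).sum()>np.abs(m[[5,4]]-o[4:6]).sum(): m[[4,5]]=m[[5,4]]
        e.append(m-o)
    return np.r_[np.concatenate(e).ravel(),(p[5]-.1545)/.001]
best=min((least_squares(res,[.65,-.05,a,b,-.15,.1545]) for a in(-.3,.3) for b in(0,1.,2.)),key=lambda r:r.cost)
print(np.round(best.x,4),best.cost); print(np.round(best.fun[:-1].reshape(2,8,2),1).tolist())
E
python3 fit.py
```

```text
[ 0.6522 -0.0773 -0.1929  2.8326 -0.1541  0.1553] 23.384458266676116
[[[-1.8, -0.9], [-0.8, -1.3], [-0.4, 0.7], [0.5, -0.7], [-1.9, 0.6], [0.6, 1.7], [0.4, -1.4], [-1.3, -1.0]], [[-1.0, -0.2], [-0.3, -1.1], [1.3, -2.1], [0.9, -2.2], [-0.1, -1.6], [1.3, 1.2], [1.1, -1.1], [0.9, 1.7]]]
```

The crop shows the silver block with three ports on top, lying between the rails and passing under the portal. Its near end is at crop (95,115), about 39 mm short of home. I'll move above the near end.

Request:
apply_moves([
  [[-0.05,-0.055,-0.004,0,0,0,-1],[-0.05,-0.055,-0.004,0,0,0,-1],[-0.05,-0.055,-0.004,0,0,0,-1],[-0.05,-0.055,-0.004,0,0,0,-1],[-0.05,-0.055,-0.004,0,0,0,-1],[-0.05,-0.055,-0.004,0,0,0,-1],[-0.05,-0.055,-0.004,0,0,0,-1],[-0.05,-0.055,-0.004,0,0,0,-1],[-0.05,-0.055,-0.004,0,0,0,-1],[-0.05,-0.055,-0.004,0,0,0,-1]],
])

```text
t: 1.03
position: [0.3825, 0.2368, 0.2348]
eef_rot: [0.0, 0.211, 0.978, 0.0]
contact_force: [1.2, 1.2, -0.2]
grip_width: 0.299
finger_force: 0.0
```

Request:
apply_moves([
  [[-0.05,-0.055,-0.004,0,0,0,-1],[-0.05,-0.055,-0.004,0,0,0,-1],[-0.05,-0.055,-0.004,0,0,0,-1],[-0.05,-0.055,-0.004,0,0,0,-1],[-0.05,-0.055,-0.004,0,0,0,-1],[-0.05,-0.055,-0.004,0,0,0,-1],[-0.05,-0.055,-0.004,0,0,0,-1],[0,0,0,0,0,-0.075,-1],[0,0,0,0,0,-0.075,-1],[0,0,0,0,0,0,-1]],
])

```text
t: 1.87
position: [0.4624, -0.0096, 0.2486]
eef_rot: [-0.0, 0.094, 0.996, 0.0]
contact_force: [0.1, -0.4, -0.1]
grip_width: 0.006
finger_force: 0.0
```

```bash
cat >> h.py <<'E'
def state():
    from bench import readout
    o=readout.get_obs(); T=q(o["eef_rot"]); m=T.as_matrix()
    print("t",round(o["t"],2),"pos",np.round(o["position"],4),"yaw_y",round(float(np.arctan2(m[1,1],m[0,1])),3),"tilt",np.round(m[:2,2],4),"q",np.round(o["qpos"],2),"F",np.round(o["contact_force"],1),"M",np.round(o["ft_torque"],2),round(float(o["grip_width"]),2))
    return o,T
E
python3 - <<'E'
from h import *
from bench import viewer
import cv2
state()
c=viewer.read_camera("wrist"); cv2.imwrite("pics/w1.png",c["image"][:,:,::-1])
print(c["fx"],c["cx"],c["cy"],c["position"],c["rotation"])
E
```

```text
t 1.87 pos [ 0.4624 -0.0096  0.2486] yaw_y 1.383 tilt [-0.0001  0.    ] q [-0.41  0.1   0.38  2.03 -0.04  1.02  1.38] F [ 0.1 -0.4 -0.1] M [ 0.05  0.03 -0.02] 0.01
407.15799570673346 315.84354085715955 240.5937876025217 [0.38720976 0.00423312 0.41867381] [0.10653242 0.76250636 0.63202968 0.08816683]
```

View pics/w1.png

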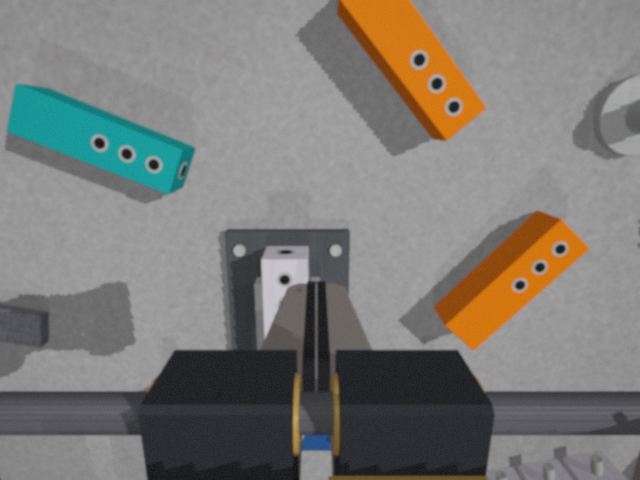

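The view shows the jig front edge at v=230 (u 227 to 349). The block's near face spans v 247 to 258 (u 262 to 309), and the fingers are to its right.

```bash
cat >> h.py <<'E'
def unproj(c,uv,z):
    d=q(c["rotation"]).apply([(uv[0]-c["cx"])/c["fx"],(uv[1]-c["cy"])/c["fy"],1]); p=np.array(c["position"])
    return p+d*(z-p[2])/d[2]
E
python3 - <<'E'
from h import *
from bench import viewer
c=viewer.read_camera("wrist")
for uv,z in [((227,230),.012),((349,230),.012),((262,258),.057),((309,258),.057),((262,247),.012),((309,247),.012)]: print(uv,np.round(unproj(c,uv,z),4))
j=lambda s,y,z:np.r_[R.from_rotvec([0,0,-.193]).apply([s,y,0])[:2]+[.6522,-.0773],z]
for p in [(-.17,-.065,.012),(-.17,.065,.012),(-.154,0,.057),(-.154,0,.034),(-.188,0,.2),(0,0,.154)]: P=j(*p);print(p,np.round(P,4),np.round(proj(c,P),1))
E
```

```text
(227, 230) [ 0.4724 -0.1047  0.012 ]
(349, 230) [0.4962 0.0188 0.012 ]
(262, 258) [ 0.4954 -0.0671  0.057 ]
(309, 258) [ 0.5037 -0.024   0.057 ]
(262, 247) [ 0.497  -0.0734  0.012 ]
(309, 247) [ 0.5063 -0.0253  0.012 ]
(-0.17, -0.065, 0.012) [ 0.4729 -0.1085  0.012 ] [[223.6 231.2]]
(-0.17, 0.065, 0.012) [0.4978 0.0191 0.012 ] [[349.6 231.4]]
(-0.154, 0, 0.057) [ 0.5011 -0.0478  0.057 ] [[283.6 260. ]]
(-0.154, 0, 0.034) [ 0.5011 -0.0478  0.034 ] [[285.3 252.5]]
(-0.188, 0, 0.2) [ 0.4677 -0.0412  0.2   ] [[263.4 283.3]]
(0, 0, 0.154) [ 0.6522 -0.0773  0.154 ] [[278.1 478.4]]
```

Request:
apply_moves([
  [[-0.025,-0.058,0,0,0,0,-1],[0,0,0.07,0,0,0,-1],[0,0,0.07,0,0,0,-1],[0,0,0.07,0,0,0,-1],[0,0,0.07,0,0,0,-1],[0,0,0.07,0,0,0,-1],[0,0,0.07,0,0,0,-1],[0,0,0,0,0,0,-1],[0,0,0,0,0,0,-1]],
])

```text
t: 2.72
position: [0.4679, -0.0396, 0.0376]
eef_rot: [-0.002, 0.095, 0.995, -0.0]
contact_force: [0.3, -0.2, 0.9]
grip_width: 0.005
finger_force: 0.0
```

```bash
python3 -c "
from h import *
o,T=state()"
```

```text
t 2.72 pos [ 0.4679 -0.0396  0.0376] yaw_y 1.38 tilt [-0.0044 -0.0005] q [-0.26  0.47  0.32  2.17 -0.28  0.55  1.65] F [ 0.3 -0.2  0.9] M [ 0.02 -0.03  0.  ] 0.01
```

Request:
apply_moves([
  [[-0.01,0,0,0,0,0,-1],[-0.01,0,0,0,0,0,-1],[-0.01,0,0,0,0,0,-1],[-0.008,0,0,0,0,0,-1],[-0.008,0,0,0,0,0,-1],[-0.008,0,0,0,0,0,-1],[-0.008,0,0,0,0,0,-1],[-0.008,0,0,0,0,0,-1],[-0.008,0,0,0,0,0,-1],[-0.008,0,0,0,0,0,-1]],
])

```text
t: 3.55
position: [0.5075, -0.0468, 0.0387]
eef_rot: [-0.004, 0.094, 0.996, 0.001]
contact_force: [-10.8, 2.6, 8.6]
grip_width: 0.002
finger_force: 5.3
```

Request:
apply_moves([
  [[-0.004,0,0,0,0,0,-1],[-0.004,0,0,0,0,0,-1],[-0.004,0,0,0,0,0,-1],[-0.004,0,0,0,0,0,-1]],
])

```text
t: 3.88
position: [0.5152, -0.0483, 0.0387]
eef_rot: [-0.005, 0.094, 0.996, 0.001]
contact_force: [-11.4, 2.9, 10.1]
grip_width: 0.004
finger_force: 5.5
```

Request:
apply_moves([
  [[-0.005,0,0,0,0,0,-1],[-0.005,0,0,0,0,0,-1],[-0.005,0,0,0,0,0,-1]],
])

```text
t: 4.13
position: [0.5233, -0.0498, 0.0387]
eef_rot: [-0.004, 0.094, 0.996, 0.001]
contact_force: [-8.6, 1.5, 6.8]
grip_width: 0.003
finger_force: 4.6
```

Request:
apply_moves([
  [[-0.004,0,0,0,0,0,-1],[-0.004,0,0,0,0,0,-1]],
])

```text
t: 4.3
position: [0.5271, -0.0506, 0.0387]
eef_rot: [-0.004, 0.094, 0.996, 0.001]
contact_force: [-10.0, 1.8, 8.5]
grip_width: 0.007
finger_force: 5.2
```

Request:
apply_moves([
  [[-0.003,0,0,0,0,0,-1],[-0.003,0,0,0,0,0,-1]],
])

```text
t: 4.47
position: [0.529, -0.0509, 0.0386]
eef_rot: [-0.005, 0.094, 0.996, 0.001]
contact_force: [-14.9, 2.8, 12.9]
grip_width: 0.006
finger_force: 7.4
```

Request:
apply_moves([
  [[-0.003,0,0,0,0,0,-1],[-0.003,0,0,0,0,0,-1]],
])

```text
t: 4.63
position: [0.5291, -0.0509, 0.0384]
eef_rot: [-0.008, 0.094, 0.996, 0.001]
contact_force: [-20.0, 4.8, 18.6]
grip_width: 0.005
finger_force: 10.7
```

Request:
apply_moves([
  [[-0.002,0,0,0,0,0,-1],[-0.002,0,0,0,0,0,-1]],
])

```text
t: 4.8
position: [0.5291, -0.0509, 0.0381]
eef_rot: [-0.01, 0.094, 0.995, 0.002]
contact_force: [-24.5, 5.5, 20.5]
grip_width: 0.009
finger_force: 12.6
```

Request:
apply_moves([
  [[-0.003,0,-0.002,0,0,0,-1],[-0.003,0,-0.002,0,0,0,-1],[0,0,0,0,0,0,-1]],
])

```text
t: 5.05
position: [0.5291, -0.051, 0.0383]
eef_rot: [-0.013, 0.094, 0.995, 0.002]
contact_force: [-25.1, 3.9, 11.4]
grip_width: 0.001
finger_force: 12.4
```

```bash
python3 - <<'E'
from h import *
from bench import viewer
import cv2
state()
c=viewer.read_camera("scene"); a=c["image"][225:365,250:410,::-1]
d=viewer.read_camera("side"); b=d["image"][200:340,280:440,::-1]
cv2.imwrite("pics/c2.png",cv2.resize(np.hstack([a,b]),None,fx=2.5,fy=2.5,interpolation=cv2.INTER_CUBIC))
E
```

```text
t 5.05 pos [ 0.5291 -0.051   0.0383] yaw_y 1.382 tilt [-0.0255  0.0057] q [-0.22  0.55  0.32  2.01 -0.28  0.65  1.67] F [-25.1   3.9  11.4] M [1.12 5.43 0.  ] 0.0
```

View pics/c2.png

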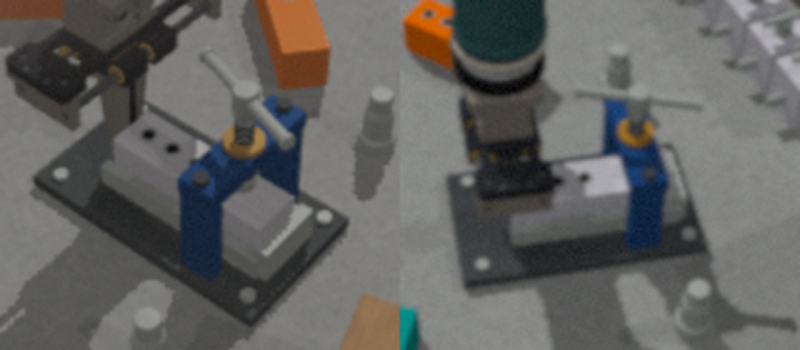

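The crop shows the block's far end against the stop (scene crop 300,215). The force rose to 25 N with no further motion, so it's home. I'll back off and rise.

Request:
apply_moves([
  [[0.05,0,0,0,0,0,-1],[0.05,0,0,0,0,0,-1],[0,0,-0.07,0,0,0,-1],[0,0,-0.07,0,0,0,0.7],[0,0,-0.07,0,0,0,0.7],[0,0,-0.07,0,0,0,0.7],[0,0,-0.07,0,0,0,0.7],[0,0,-0.07,0,0,0,0.7],[0,0,0,0,0,0,0.7],[0,0,0,0,0,0,0.7]],
])

```text
t: 5.98
position: [0.4938, -0.0442, 0.2532]
eef_rot: [0.003, 0.095, 0.996, 0.001]
contact_force: [-0.4, 0.3, -0.6]
grip_width: 0.488
finger_force: 0.0
```

```bash
cat >> h.py <<'E'
def goal(p,yaw):
    o,T=state(); d=T.inv().apply(np.array(p)-o["position"])/.5
    m=T.as_matrix(); y=np.arctan2(m[1,1],m[0,1])
    print("shift units",np.round(d,3),"turn z units",round(float((y-yaw)/(np.pi/2)),3))
E
python3 - <<'E'
from h import *
from bench import viewer
import cv2
goal([.651,-.0765,.25],.1)
c=viewer.read_camera("wrist"); cv2.imwrite("pics/w3.png",c["image"][:,:,::-1])
j=lambda s,y,z:np.r_[R.from_rotvec([0,0,-.193]).apply([s,y,0])[:2]+[.651,-.0765],z]
print(proj(c,[j(-.115,0,.057),j(0,0,.108),j(-.017,-.058,.108),j(-.017,.058,.108),j(0,0,.162),j(-.052,.017,.155),j(.052,-.017,.155)]).round())
E
```

```text
t 5.98 pos [ 0.4938 -0.0442  0.2532] yaw_y 1.381 tilt [0.0059 0.0012] q [-0.37  0.16  0.44  1.96 -0.08  1.04  1.49] F [-0.4  0.3 -0.6] M [0.03 0.04 0.03] 0.49
shift units [-0.321 -0.004  0.008] turn z units 0.816
[[314. 257.]
 [313. 396.]
 [248. 379.]
 [378. 380.]
 [313. 440.]
 [336. 377.]
 [292. 485.]]
```

View pics/w3.png

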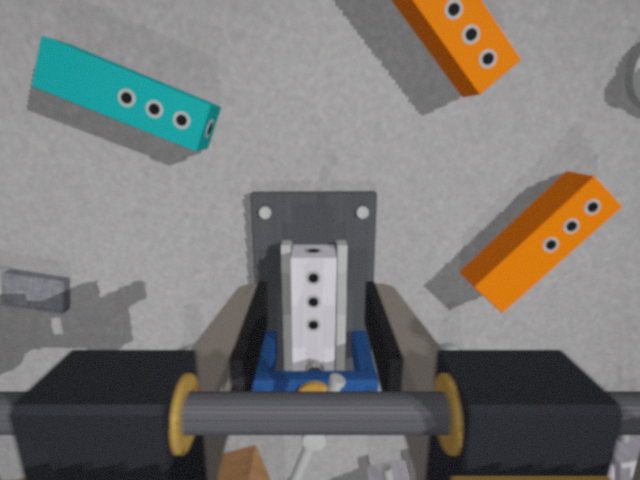

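The view shows the block seated between the rails (u 292 to 336). The hub is at (314,440) and the bar's near end at (338,381), which agrees with the estimate. I'll go above the screw and turn the hand.

Request:
apply_moves([
  [[-0.064,-0.001,0,0,0,0,0.7],[-0.064,-0.001,0.001,0,0,0,0.7],[-0.064,-0.001,0.001,0,0,0,0.7],[-0.064,-0.001,0.001,0,0,0,0.7],[-0.064,0,0.001,0,0,0,0.7],[0,0,0,0,0,0.078,0.7],[0,0,0,0,0,0.078,0.7],[0,0,0,0,0,0.078,0.7],[0,0,0,0,0,0.078,0.7],[0,0,0,0,0,0.078,0.7]],
])

```text
t: 6.87
position: [0.6481, -0.0764, 0.2461]
eef_rot: [-0.002, 0.393, 0.919, -0.001]
contact_force: [0.3, 0.5, -0.0]
grip_width: 0.85
finger_force: 0.0
```

Request:
apply_moves([
  [[0,0,0,0,0,0.078,0.7],[0,0,0,0,0,0.078,0.7],[0,0,0,0,0,0.078,0.7],[0,0,0,0,0,0.078,0.7],[0,0,0,0,0,0.078,0.7],[0,0,0,0,0,0.036,0.7],[0,0,0,0,0,0,0.7]],
])

```text
t: 7.45
position: [0.6482, -0.0761, 0.2464]
eef_rot: [-0.001, 0.672, 0.741, -0.001]
contact_force: [0.2, -0.5, -0.2]
grip_width: 0.847
finger_force: 0.0
```

```bash
python3 - <<'E'
from h import *
from bench import viewer
import cv2
goal([.651,-.0762,.125],.1)
c=viewer.read_camera("wrist"); cv2.imwrite("pics/w4.png",c["image"][:,:,::-1])
b=-.502;P=np.array([.651,-.0762,.155]);d=.055*np.array([np.cos(b),np.sin(b),0])
print(proj(c,[P+[0,0,.007],P-d,P+d]).round())
E
```

```text
t 7.45 pos [ 0.6482 -0.0761  0.2464] yaw_y 0.098 tilt [-0.0036 -0.0008] q [-0.45  0.52  0.73  1.6  -0.36  1.17  0.46] F [ 0.2 -0.5 -0.2] M [-0.01  0.09  0.05] 0.85
shift units [-0.001  0.006  0.243] turn z units -0.001
[[319. 247.]
 [250. 198.]
 [385. 287.]]
```

View pics/w4.png

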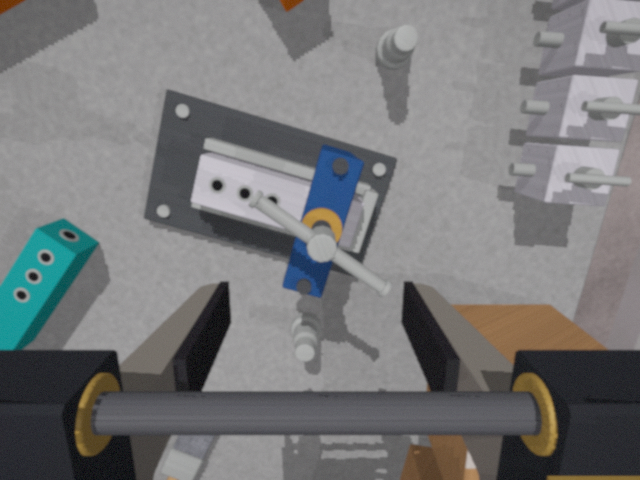

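The hub is at (321,246) and the bar ends at (255,198) and (387,289), so the bar is 34° from the finger line as planned and the hub is about 1.5 mm further along tool y. I'll descend with the fingers beside the bar.

Request:
apply_moves([
  [[0,0.009,0.061,0,0,0,0.7],[0,0,0.061,0,0,0,0.7],[0,0,0.061,0,0,0,0.7],[0,0,0.06,0,0,0,0.7],[0,0,0,0,0,0,0.7],[0,0,0,0,0,0.06,0.7],[0,0,0,0,0,0.06,0.7],[0,0,0,0,0,0.06,0.7],[0,0,0,0,0,0.06,0.7]],
])

```text
t: 8.25
position: [0.6535, -0.0769, 0.128]
eef_rot: [0.0, 0.799, 0.601, -0.0]
contact_force: [-0.9, -1.6, -1.9]
grip_width: 0.849
finger_force: 1.2
```

```bash
cat >> h.py <<'E'
def tq(c=(.6525,-.0765)):
    o,T=state(); r=o["position"][:2]-np.array(c); F=o["contact_force"]
    print("Mz",round(float(o["ft_torque"][2]),3),"about axis(if at TCP)",round(float(o["ft_torque"][2]+r[0]*F[1]-r[1]*F[0]),3))
E
python3 -c "
from h import *
tq()"
```

```text
t 8.25 pos [ 0.6535 -0.0769  0.128 ] yaw_y -0.281 tilt [-0.0001 -0.0011] q [-0.45  0.67  0.75  1.69 -0.53  1.    0.21] F [-0.9 -1.6 -1.9] M [-0.45  0.16  0.03] 0.85
Mz 0.034 about axis(if at TCP) 0.032
```

Request:
apply_moves([
  [[0,0,0,0,0,0.07,0.7],[0,0,0,0,0,0.07,0.7],[0,0,0,0,0,0.07,0.7],[0,0,0,0,0,0.07,0.7],[0,0,0,0,0,0.07,0.7],[0,0,0,0,0,0.07,0.7],[0,0,0,0,0,0.07,0.7],[0,0,0,0,0,0.07,0.7],[0,0,0,0,0,0.07,0.7],[0,0,0,0,0,0.07,0.7]],
])

```text
t: 9.08
position: [0.6527, -0.0764, 0.1278]
eef_rot: [-0.0, 0.996, 0.095, -0.001]
contact_force: [-1.8, -0.9, -1.7]
grip_width: 0.85
finger_force: 1.1
```

```bash
python3 -c "
from h import *
tq()"
```

```text
t 9.08 pos [ 0.6527 -0.0764  0.1278] yaw_y -1.381 tilt [-0.0018 -0.0001] q [-0.59  0.79  1.01  1.7  -0.74  1.09 -0.73] F [-1.8 -0.9 -1.7] M [-0.27  0.72  0.12] 0.85
Mz 0.12 about axis(if at TCP) 0.12
```

Request:
apply_moves([
  [[0,0,0,0,0,0.07,0.7],[0,0,0,0,0,0.07,0.7],[0,0,0,0,0,0.07,0.7],[0,0,0,0,0,0.07,0.7],[0,0,0,0,0,0.07,0.7],[0,0,0,0,0,0.07,0.7]],
])

```text
t: 9.58
position: [0.6527, -0.0753, 0.1276]
eef_rot: [-0.0, 0.973, -0.232, -0.001]
contact_force: [-2.7, 0.4, 0.0]
grip_width: 0.852
finger_force: 1.1
```

```bash
python3 -c "
from h import *
tq()"
```

```text
t 9.58 pos [ 0.6527 -0.0753  0.1276] yaw_y -2.04 tilt [-0.0023  0.0015] q [-0.65  0.87  1.14  1.7  -0.86  1.17 -1.3 ] F [-2.7  0.4  0. ] M [0.09 0.75 0.06] 0.85
Mz 0.057 about axis(if at TCP) 0.06
```

Request:
apply_moves([
  [[0,0,0,0,0,0.06,0.7],[0,0,0,0,0,0.06,0.7],[0,0,0,0,0,0.06,0.7],[0,0,0,0,0,0.06,0.7]],
])

```text
t: 9.92
position: [0.6532, -0.0752, 0.1276]
eef_rot: [-0.0, 0.912, -0.41, -0.001]
contact_force: [-2.0, 0.2, -1.5]
grip_width: 0.847
finger_force: 1.2
```

```bash
python3 -c "
from h import *
tq()"
```

```text
t 9.92 pos [ 0.6532 -0.0752  0.1276] yaw_y -2.416 tilt [-0.0014  0.0013] q [-0.68  0.92  1.22  1.7  -0.92  1.21 -1.64] F [-2.   0.2 -1.5] M [0.05 0.39 0.09] 0.85
Mz 0.088 about axis(if at TCP) 0.09
```

Request:
apply_moves([
  [[0,0,0,0,0,0.06,0.7],[0,0,0,0,0,0.06,0.7],[0,0,0,0,0,0.06,0.7],[0,0,0,0,0,0.06,0.7]],
])

```text
t: 10.25
position: [0.6535, -0.0757, 0.1277]
eef_rot: [-0.0, 0.819, -0.574, -0.0]
contact_force: [-0.1, -1.5, -2.5]
grip_width: 0.852
finger_force: 1.2
```

```bash
python3 -c "
from h import *
tq()"
```

```text
t 10.25 pos [ 0.6535 -0.0757  0.1277] yaw_y -2.793 tilt [-0.0006  0.0004] q [-0.7   0.97  1.28  1.7  -0.98  1.26 -1.98] F [-0.1 -1.5 -2.5] M [-0.19  0.2   0.11] 0.85
Mz 0.111 about axis(if at TCP) 0.109
```

Request:
apply_moves([
  [[0,0,0,0,0,0.06,0.7],[0,0,0,0,0,0.06,0.7],[0,0,0,0,0,0.06,0.7]],
])

```text
t: 10.5
position: [0.6535, -0.0761, 0.1277]
eef_rot: [0.0, 0.73, -0.684, -0.0]
contact_force: [-0.5, -2.2, -1.5]
grip_width: 0.85
finger_force: 1.2
```

```bash
python3 -c "
from h import *
tq()"
```

```text
t 10.5 pos [ 0.6535 -0.0761  0.1277] yaw_y -3.076 tilt [-0.0005 -0.0003] q [-0.71  1.01  1.33  1.7  -1.02  1.29 -2.23] F [-0.5 -2.2 -1.5] M [-0.35  0.15  0.05] 0.85
Mz 0.053 about axis(if at TCP) 0.05
```

Request:
apply_moves([
  [[0,0,0,0,0,0.06,0.7],[0,0,0,0,0,0.06,0.7],[0,0,0,0,0,0.06,0.7],[0,0,0,0,0,0.06,0.7]],
])

```text
t: 10.83
position: [0.6533, -0.0764, 0.1277]
eef_rot: [-0.001, -0.589, 0.808, 0.0]
contact_force: [-1.2, -1.7, -3.0]
grip_width: 0.852
finger_force: 1.2
```

```bash
python3 -c "
from h import *
tq()"
```

```text
t 10.83 pos [ 0.6533 -0.0764  0.1277] yaw_y 2.83 tilt [-0.001  -0.0007] q [-0.72  1.06  1.38  1.7  -1.07  1.34 -2.58] F [-1.2 -1.7 -3. ] M [-0.42  0.21  0.08] 0.85
Mz 0.079 about axis(if at TCP) 0.078
```

Request:
apply_moves([
  [[0,0,0,0,0,-0.05,0.7],[0,0,0,0,0,-0.05,0.7],[0,0,-0.06,0,0,0,0.7],[0,0,-0.06,0,0,0,0.7],[0,0,0,0,0,-0.075,0.7],[0,0,0,0,0,-0.075,0.7],[0,0,0,0,0,-0.075,0.7],[0,0,0,0,0,-0.075,0.7],[0,0,0,0,0,-0.075,0.7],[0,0,0,0,0,-0.075,0.7]],
])

```text
t: 11.67
position: [0.6539, -0.0755, 0.1882]
eef_rot: [-0.001, 0.876, -0.483, 0.0]
contact_force: [-0.2, 0.3, 0.1]
grip_width: 0.846
finger_force: 0.0
```

Request:
apply_moves([
  [[0,0,0,0,0,-0.075,0.7],[0,0,0,0,0,-0.075,0.7],[0,0,0,0,0,-0.075,0.7],[0,0,0,0,0,-0.075,0.7],[0,0,0,0,0,-0.075,0.7],[0,0,0,0,0,-0.075,0.7],[0,0,0,0,0,-0.075,0.7],[0,0,0,0,0,-0.075,0.7],[0,0,0,0,0,-0.075,0.7],[0,0,0,0,0,-0.075,0.7]],
])

```text
t: 12.5
position: [0.6539, -0.0758, 0.1884]
eef_rot: [-0.0, 0.996, 0.085, 0.0]
contact_force: [0.9, 0.2, -0.3]
grip_width: 0.847
finger_force: 0.0
```

Request:
apply_moves([
  [[0,0,0,0,0,-0.075,0.7],[0,0,0,0,0,-0.075,0.7],[0,0,0,0,0,-0.075,0.7],[0,0,0,0,0,-0.075,0.7],[0,0,0,0,0,-0.075,0.7],[0,0,0,0,0,-0.075,0.7],[0,0,0,0,0,-0.075,0.7],[0,0,0,0,0,-0.075,0.7],[0,0,0,0,0,-0.075,0.7],[0,0,0,0,0,0,0.7]],
])

```text
t: 13.33
position: [0.6539, -0.0761, 0.1886]
eef_rot: [0.0, 0.818, 0.576, 0.001]
contact_force: [0.8, -0.5, 0.1]
grip_width: 0.851
finger_force: 0.0
```

```bash
python3 - <<'E'
from h import *
from bench import viewer
import cv2
goal([.653,-.0765,.124],-.08)
c=viewer.read_camera("wrist"); cv2.imwrite("pics/w5.png",c["image"][:,:,::-1])
E
```

```text
t 13.33 pos [ 0.6539 -0.0761  0.1886] yaw_y -0.344 tilt [0.0015 0.0009] q [-0.48  0.61  0.81  1.65 -0.49  1.1   0.11] F [ 0.8 -0.5  0.1] M [-0.06  0.06 -0.  ] 0.85
shift units [-0.002 -0.002  0.129] turn z units -0.168
```

View pics/w5.png

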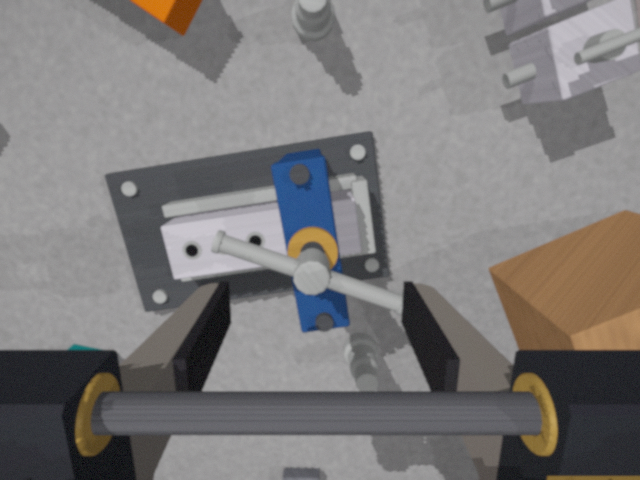

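The bar runs from (220,241) to (400,303), 19° off the finger line. The block still sits against the stop (365,215). I'll turn back 15°, then descend and resume.

Request:
apply_moves([
  [[0,0,0,0,0,-0.056,0.7],[-0.002,-0.002,0,0,0,-0.056,0.7],[0,0,0,0,0,-0.056,0.7],[0,0,0.042,0,0,0,0.7],[0,0,0.042,0,0,0,0.7],[0,0,0.042,0,0,0,0.7],[0,0,0,0,0,0,0.7],[0,0,0,0,0,0.06,0.7],[0,0,0,0,0,0.06,0.7],[0,0,0,0,0,0.06,0.7]],
])

```text
t: 14.22
position: [0.6529, -0.0769, 0.1255]
eef_rot: [0.0, 0.826, 0.564, 0.0]
contact_force: [-0.0, -1.7, -1.2]
grip_width: 0.852
finger_force: 1.2
```

Request:
apply_moves([
  [[0,0,0,0,0,0.06,0.7],[0,0,0,0,0,0.06,0.7],[0,0,0,0,0,0.06,0.7]],
])

```text
t: 14.47
position: [0.6525, -0.077, 0.1254]
eef_rot: [0.0, 0.897, 0.442, -0.0]
contact_force: [-1.7, -1.3, -2.3]
grip_width: 0.849
finger_force: 1.2
```

```bash
python3 -c "
from h import *
tq()"
```

```text
t 14.47 pos [ 0.6525 -0.077   0.1254] yaw_y -0.656 tilt [ 0.0004 -0.0008] q [-0.5   0.71  0.84  1.7  -0.6   1.02 -0.11] F [-1.7 -1.3 -2.3] M [-0.31  0.2   0.12] 0.85
Mz 0.119 about axis(if at TCP) 0.118
```

Request:
apply_moves([
  [[0,0,0,0,0,0.06,0.7],[0,0,0,0,0,0.06,0.7],[0,0,0,0,0,0.06,0.7]],
])

```text
t: 14.72
position: [0.6522, -0.0771, 0.1253]
eef_rot: [0.0, 0.95, 0.311, -0.0]
contact_force: [-1.9, -0.8, -2.4]
grip_width: 0.845
finger_force: 1.2
```

```bash
python3 -c "
from h import *
tq()"
```

```text
t 14.72 pos [ 0.6522 -0.0771  0.1253] yaw_y -0.939 tilt [-0.0003 -0.0008] q [-0.54  0.74  0.91  1.7  -0.66  1.04 -0.35] F [-1.9 -0.8 -2.4] M [-0.31  0.43  0.1 ] 0.85
Mz 0.105 about axis(if at TCP) 0.104
```

Request:
apply_moves([
  [[0,0,0,0,0,0.06,0.7],[0,0,0,0,0,0.06,0.7],[0,0,0,0,0,0.06,0.7]],
])

```text
t: 14.97
position: [0.6519, -0.0769, 0.1251]
eef_rot: [0.0, 0.985, 0.174, -0.001]
contact_force: [-1.9, -1.5, -0.9]
grip_width: 0.852
finger_force: 1.2
```

```bash
python3 -c "
from h import *
tq()"
```

```text
t 14.97 pos [ 0.6519 -0.0769  0.1251] yaw_y -1.221 tilt [-0.001  -0.0004] q [-0.57  0.77  0.97  1.7  -0.71  1.07 -0.59] F [-1.9 -1.5 -0.9] M [-0.26  0.65  0.09] 0.85
Mz 0.088 about axis(if at TCP) 0.089
```

Request:
apply_moves([
  [[0,0,0,0,0,0.06,0.7],[0,0,0,0,0,0.06,0.7],[0,0,0,0,0,0.06,0.7]],
])

```text
t: 15.22
position: [0.6515, -0.0768, 0.1249]
eef_rot: [0.0, 0.999, 0.033, -0.001]
contact_force: [-2.2, -0.6, -2.4]
grip_width: 0.851
finger_force: 2.1
```

```bash
python3 -c "
from h import *
tq()"
```

```text
t 15.22 pos [ 0.6515 -0.0768  0.1249] yaw_y -1.504 tilt [-0.0019 -0.0003] q [-0.6   0.8   1.03  1.7  -0.76  1.1  -0.83] F [-2.2 -0.6 -2.4] M [-0.37  0.68  0.2 ] 0.85
Mz 0.201 about axis(if at TCP) 0.201
```

Request:
apply_moves([
  [[0,0,0,0,0,0.06,0.7],[0,0,0,0,0,0.06,0.7],[0,0,0,0,0,0.06,0.7]],
])

```text
t: 15.47
position: [0.6512, -0.0767, 0.1246]
eef_rot: [0.0, 0.994, -0.108, -0.001]
contact_force: [-3.0, -0.2, -4.1]
grip_width: 0.848
finger_force: 3.3
```

```bash
python3 -c "
from h import *
tq()"
```

```text
t 15.47 pos [ 0.6512 -0.0767  0.1246] yaw_y -1.786 tilt [-0.0027 -0.0002] q [-0.63  0.84  1.09  1.71 -0.82  1.13 -1.08] F [-3.  -0.2 -4.1] M [-0.38  0.77  0.29] 0.85
Mz 0.288 about axis(if at TCP) 0.288
```

Request:
apply_moves([
  [[0,0,0,0,0,0.06,0.7],[0,0,0,0,0,0.06,0.7]],
])

```text
t: 15.63
position: [0.651, -0.0765, 0.1244]
eef_rot: [0.0, 0.98, -0.201, -0.002]
contact_force: [-3.5, -0.7, -5.7]
grip_width: 0.849
finger_force: 4.2
```

```bash
python3 -c "
from h import *
tq()"
```

```text
t 15.63 pos [ 0.651  -0.0765  0.1244] yaw_y -1.975 tilt [-0.0032 -0.0001] q [-0.65  0.86  1.13  1.71 -0.85  1.15 -1.24] F [-3.5 -0.7 -5.7] M [-0.3   0.83  0.34] 0.85
Mz 0.344 about axis(if at TCP) 0.345
```

Request:
apply_moves([
  [[0,0,0,0,0,0.06,0.7]],
])

```text
t: 15.72
position: [0.6509, -0.0765, 0.1243]
eef_rot: [0.0, 0.969, -0.246, -0.002]
contact_force: [-3.0, -1.0, -6.3]
grip_width: 0.85
finger_force: 4.6
```

```bash
python3 -c "
from h import *
tq()"
```

```text
t 15.72 pos [ 0.6509 -0.0765  0.1243] yaw_y -2.069 tilt [-0.0034 -0.0001] q [-0.65  0.87  1.15  1.71 -0.86  1.16 -1.33] F [-3.  -1.  -6.3] M [-0.31  0.87  0.35] 0.85
Mz 0.346 about axis(if at TCP) 0.348
```

Request:
apply_moves([
  [[0,0,0,0,0,0,0.7],[0,0,0,0,0,0,0.7],[0,0,0,0,0,0,0.7]],
])

```text
t: 15.97
position: [0.6522, -0.0758, 0.1246]
eef_rot: [-0.0, 0.97, -0.243, -0.0]
contact_force: [-4.1, 1.1, -0.7]
grip_width: 0.852
finger_force: 1.5
```

```bash
python3 -c "
from h import *
tq()"
```

```text
t 15.97 pos [ 0.6522 -0.0758  0.1246] yaw_y -2.061 tilt [-0.0007  0.0011] q [-0.65  0.87  1.14  1.71 -0.87  1.16 -1.32] F [-4.1  1.1 -0.7] M [0.13 0.98 0.14] 0.85
Mz 0.135 about axis(if at TCP) 0.137
```

Request:
apply_moves([
  [[0,0,0,0,0,0.06,0.7],[0,0,0,0,0,0.06,0.7]],
])

```text
t: 16.13
position: [0.6521, -0.0757, 0.1244]
eef_rot: [-0.001, 0.942, -0.335, -0.001]
contact_force: [-3.5, 0.3, -2.1]
grip_width: 0.849
finger_force: 5.4
```

```bash
python3 -c "
from h import *
tq()"
```

```text
t 16.13 pos [ 0.6521 -0.0757  0.1244] yaw_y -2.253 tilt [-0.0008  0.0019] q [-0.67  0.9   1.18  1.71 -0.9   1.18 -1.49] F [-3.5  0.3 -2.1] M [0.15 1.01 0.43] 0.85
Mz 0.431 about axis(if at TCP) 0.433
```

Request:
apply_moves([
  [[0,0,0,0,0,0,0.7],[0,0,0,0,0,0,0.7],[0,0,0,0,0,0,0.7]],
])

```text
t: 16.38
position: [0.6523, -0.0759, 0.1243]
eef_rot: [-0.001, 0.943, -0.332, -0.0]
contact_force: [-4.1, 2.7, -0.4]
grip_width: 0.851
finger_force: 2.0
```

```bash
python3 -c "
from h import *
tq()"
```

```text
t 16.38 pos [ 0.6523 -0.0759  0.1243] yaw_y -2.249 tilt [-0.0003  0.0012] q [-0.67  0.9   1.18  1.71 -0.9   1.18 -1.48] F [-4.1  2.7 -0.4] M [0.47 1.05 0.16] 0.85
Mz 0.157 about axis(if at TCP) 0.159
```

Request:
apply_moves([
  [[0,0,0,0,0,0,0.7],[0,0,0,0,0,0,0.7],[0,0,0,0,0,0,0.7],[0,0,0,0,0,0,0.7],[0,0,0,0,0,0,0.7],[0,0,0,0,0,0,0.7]],
])

```text
t: 16.88
position: [0.6523, -0.0759, 0.1242]
eef_rot: [-0.001, 0.943, -0.333, -0.0]
contact_force: [-3.6, 3.1, 1.3]
grip_width: 0.853
finger_force: 2.5
```

```bash
python3 -c "
from h import *
tq()"
```

```text
t 16.88 pos [ 0.6523 -0.0759  0.1242] yaw_y -2.25 tilt [-0.0002  0.0012] q [-0.67  0.9   1.18  1.71 -0.9   1.18 -1.49] F [-3.6  3.1  1.3] M [0.67 1.12 0.2 ] 0.85
Mz 0.198 about axis(if at TCP) 0.199
```

Request:
apply_moves([
  [[0,0,0,0,0,0.035,0.7],[0,0,0,0,0,0.035,0.7]],
])

```text
t: 17.05
position: [0.6521, -0.0758, 0.1242]
eef_rot: [-0.001, 0.923, -0.385, -0.001]
contact_force: [-5.1, 2.2, -1.9]
grip_width: 0.851
finger_force: 5.8
```

```bash
python3 -c "
from h import *
tq()"
```

```text
t 17.05 pos [ 0.6521 -0.0758  0.1242] yaw_y -2.362 tilt [-0.0006  0.0015] q [-0.67  0.91  1.2   1.71 -0.92  1.2  -1.59] F [-5.1  2.2 -1.9] M [0.58 1.22 0.52] 0.85
Mz 0.517 about axis(if at TCP) 0.52
```

The handle turned at 0.52 N m, which is snug. I'll back off and lift clear.

Request:
apply_moves([
  [[0,0,0,0,0,-0.05,0.7],[0,0,0,0,0,-0.05,0.7],[0,0,-0.05,0,0,0,0.7],[0,0,-0.07,0,0,0,0.7],[0,0,-0.07,0,0,0,0.7],[0,0,-0.07,0,0,0,0.7],[0,0,0,0,0,0,0.7],[0,0,0,0,0,0,0.7]],
])

```text
t: 17.72
position: [0.6545, -0.0778, 0.2572]
eef_rot: [-0.001, 0.95, -0.312, 0.004]
contact_force: [-0.7, -0.2, -0.5]
grip_width: 0.849
finger_force: 0.0
```

```bash
python3 - <<'E'
from h import *
from bench import viewer
import cv2
state()
c=viewer.read_camera("wrist"); a=c["image"][:,:,::-1]
b=viewer.read_camera("scene")["image"][:,:,::-1]
cv2.imwrite("pics/f6.png",cv2.resize(np.hstack([a[80:440,120:520],b[130:490,150:550][:360]]) if b[130:490].shape[0]==360 else np.hstack([a[80:430,120:520],b[130:480,150:550]]),(800,350)))
E
```

```text
t 17.72 pos [ 0.6545 -0.0778  0.2572] yaw_y -2.204 tilt [ 0.0075 -0.0011] q [-0.71  0.77  1.3   1.59 -0.76  1.36 -1.53] F [-0.7 -0.2 -0.5] M [ 0.11  0.22 -0.07] 0.85
```

View pics/f6.png

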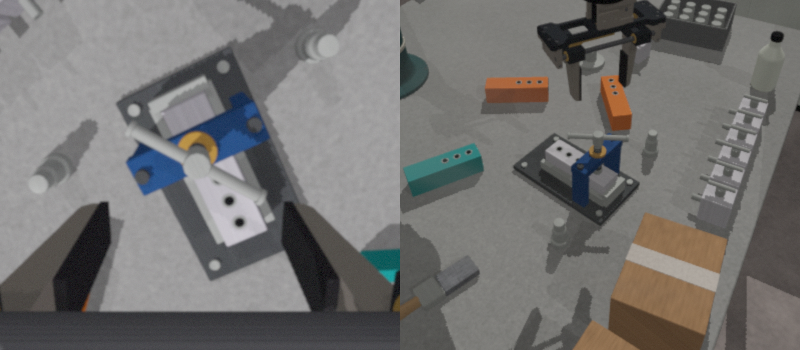

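The block sits against the stop (left view 190,95), the handle is where I left it, the spuds stand untouched and the gripper is clear. I'll hand the job in.

```bash
python3 -c "
from bench import job
print(job.finish_job())"
```

```text
the job is handed in; nothing more can be done
None
```

The manifold block is home against the stop, the T-handle was last turned at about 0.52 N m and let go, no other parts were touched, and the job was handed in at about 18 s (no verdict was returned).

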